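# Latch the board carriage under the test head and start the test

## Robot

A 7-joint arm with a two-finger parallel gripper is mounted at the origin on a cart in front of the work surface, level with it; the furniture and walls round the work are solid. World frame = base frame: x ahead of the robot, y to its left, z up, the work surface at z = 0. Lengths are in m, angles in rad, forces in N, time in s.
With the tool pointing down it reaches from about 0.4 to 0.875 m from the base axis. Payload 19.3 kg.
Tool frame: the origin (TCP) lies at the very end of the fingers, on their centre line; the grasp point (between the pads) lies 19 mm behind it; z points along the fingers, y is the line along which they close (so a half turn about z gives the same grasp; the last joint's range is limited). The gripper opens to 85 mm and grips with 20 to 120 N. Pads are 22 mm wide; open, the fingers measure 114 mm over their backs; the gripper's body (76 mm by 85 mm) begins 54 mm behind the grasp point. The pads swing forward as they close: fully open they stand 13 mm farther back than shut.
Start: joints at [-1.294, 0.521, -0.036, 1.599, 0.021, 1.021, -0.113], TCP at [0.212, 0.588, 0.231] pointing down, gripper open.
Joint ranges: [-2.91, 2.91], [-0.3, 2.13], [-1.5, 1.42], [0.17, 2.43], [-1.26, 4.41], [0.16, 1.93], [-2.52, 2.52]. Speed limits (rad/s): [1.89, 1.89, 2.39, 2.39, 3.01, 3.01, 3.01].

## Interface

Orientations are given as [roll, pitch, yaw] about the fixed x, y, z axes, in that order (R = Rz(yaw) Ry(pitch) Rx(roll)).
In Python, from workcell import bot gives the robot as it stands.
- The arm moves only by the tool carry_out, never from a script. Its argument "rows" is a list that holds one entry, the list of rows, each a list of 4 numbers: the shift along the tool's x, y, z in m, then the turn about the tool's z in degrees. In form: [[[x, y, z, twist], ...]]. A call has 1 to 12 rows; each row is the pose to reach, as a shift and turn from the pose commanded when the call began, along the tool's axes at that moment; what a row does not reach only later rows make up. A row lasts 1/12 s, in which the tool goes at most 41.7 mm and 7.16 degrees, less where a joint would pass 70% of its speed; a pose out of reach is approached as far as the arm can. A call with a gripper value outside its range is refused whole. "grip" is the finger opening in m, from 0 to 0.0854, set as the call begins (left out, the last holds). The fingers move at their own pace and stop on an object; "grip_force" is the grip in N (left out, the last holds). Time passes only in rows, so rows that repeat a pose let the fingers close. It gives the time, the measured TCP pose, the force, the opening and the grip force at its end, in the units of the state.
- bot.observe(): the state, without advancing time (a new reading comes with each control period).
- bot.grab_frame(name): name is "side" or "top"; returns a dict with "pixels" (384x512x3 uint8, red, green, blue), "K" (3x3 intrinsics, pixels), "pose" (4x4, takes a point from camera to world coordinates). Camera axes: x right, y down, z forward; pixel columns grow to the right and rows downward; lengths in m; the calibration is good to about 2 mm. A picture is of the moment at which its call begins. There is no depth.
- bot.job_done(): hands the job in; it is judged then, once.
Trained networks look in a picture, given as the dict that the camera call returned (one of the last four; its "shot" number tells which), for a name from the list of things; names that differ only in an ending like _2 or _b are one class to them, and where a whole thing is asked for, a point or a joint stands for the part that bears it (a point fixed in the world has none). Each returns a list of dicts, best first, with "conf" (0 to 1); they miss things now and then, are a little off and sometimes report something else, mostly with a low value. They report only what shows in the picture. A call takes as long as a camera call.
- bot.look_for(picture, label): "position" ([column, row] in pixels, amid what is visible of it).
- bot.regions_of(picture, label): "region" (384x512 bool, what is visible of it) and "position" ([column, row] in pixels, amid what is visible of it).
- bot.spot_point(picture, label): "position" ([column, row] in pixels: a listed point, or the origin of a listed thing).
The state is a dict: "clock": time; "qpos": joint angles; "qd": joint speeds; "joint_efforts": joint torques, N m; "position": TCP position; "tool_rot": TCP orientation; "force": force on the tool from outside, world axes, zero at the start; "moment": the same for the moment, N m; "grip_width": finger opening in m; "finger_force": force on a finger pad.
Only numpy, scipy, OpenCV 4.12 (cv2) and the standard library are available. Lean on these libraries where they do the work, as an engineer would, in place of code of your own. Each camera call takes 0.05 s, during which the arm holds its last target. There are 200 camera calls.

## Task

Put the circuit board under the test head: with your fingertips push the orange plate of the sprung blue carriage in, almost to the end of its travel, then let go so that the carriage springs back a little and latches on the stop pin at mid position. Once it is latched, press the green start button on the grey control box right down and let it come back up. Lift nothing, touch neither the board, which stays in its nest, nor the red-capped stop pin, and leave the things round about where they are.

Things in the scene. Friction and masses are not known exactly. Their poses are not given: they have to be found in the camera images.
- fixture: board test fixture fixed to the bench, grey base 260 (x) x 130 (y) x 18 mm; origin at the centre of its underside, on the bench. Its +x axis is the direction in which the carriage is pushed in (away from the robot, within 0.4 rad of straight ahead); z is up. A black test head (top 80 mm above the bench) bridges it from x = -25 to +15 mm, and an aluminium stop-pin bridge at x = 62 to 88 mm (top 77 mm; with the pin's cap 91 mm, 103 mm while lifted)
- push_face (a point): centre of the front (outer) face of the upright orange push plate on the carriage, at x = -125 mm, z = 50 mm in the fixture frame when the carriage is out; moves with the carriage. The plate is 46 mm wide (y), 8 mm thick, and reaches from 22 to 75 mm above the bench; the space in front of it is free. Axes as the fixture's; push along +x
- carriage (a joint): how far the carriage is pushed in, m: 0 = out (as it starts), 0.060 = end stop. A spring pushes it back out (2.7 N at 0, 8 N at the end stop, plus drag of 25 N per m/s). A ramp on it lifts the stop pin on the way in; beyond about 0.047 the pin has dropped behind the ramp, so push to between 0.051 and the end stop; let go, the carriage then returns and rests on the pin at 0.045 (latched). Let go too early, it returns to 0
- nest (a point): floor centre of the shallow black-rimmed board nest on the blue carriage, 70 mm behind the push face along +x and 30 mm above the bench; moves with the carriage
- board: green circuit board 42 x 62 x 12 mm lying loose in the nest; origin at the centre of its underside, on the nest floor. It rides along with the carriage; never touch or lift it
- stop_pin: steel stop pin, 10 mm thick, with red cap, sprung downward; origin at its lower tip, 31 mm above the bench when down, up to 43 mm when lifted by the ramp. It works by itself: do not touch it
- control_box: grey control box fixed to the bench, 85 x 70 x 32 mm, origin at the centre of its underside; stands left or right of the fixture, in the place that the tip cleaner does not have
- start_button_top (a point): centre of the top of the round green start button (24 mm across, in a black collar 40 mm across) on the control box, 54 mm above the bench when up; moves with the button; it is pressed straight down
- start_button (a joint): how far the start button is pressed, m: 0 = up, 0.006 = fully down (1.5 N at first, 5 N fully down); it springs back by itself
- tip_cleaner: black cup of brass wool, 68 mm across, 40 mm high; origin under its centre. Bystander
- tape_roll: amber tape roll lying flat, 66 mm across, 19 mm high; origin under its centre. Bystander
- meter: yellow and black multimeter lying flat, 142 x 68 x 41 mm; origin under its centre. Bystander
- pliers: blue-handled pliers lying flat, 144 x 41 x 13 mm; origin under it. Bystander

How it is judged:
On the way, in this order (a step that is already met when the one before it is completed fails the run):
1. the carriage is pushed in beyond the stop pin (more than 48 mm) (value of joint carriage above 0.048 m), for 0.05 s.
2. the carriage is let go and rests on the stop pin at mid position (42 to 48 mm), pin down, board in the nest, arm touching nothing (value of joint carriage between 0.042 and 0.048 m and height (world z) of stop_pin below 0.035 m and distance between board and nest below 0.006 m and angle between board's own z axis and vertical below 0.1 rad and contact force between the arm and anything else below 0.5 N), for 0.2 s.
3. the start button is pressed right down (more than 4.5 mm) with the carriage latched (value of joint start_button above 0.0045 m and value of joint carriage between 0.042 and 0.048 m and height (world z) of stop_pin below 0.035 m), for 0.05 s.
At the end, for the whole second after the job is handed in: The carriage rests latched at 42 to 48 mm with the stop pin down (tip under 35 mm above the bench), the board lies flat in its nest (within 6 mm), the start button is up again (within 1.5 mm) and everything is at rest (value of joint carriage between 0.042 and 0.048 m and height (world z) of stop_pin below 0.035 m and distance between board and nest below 0.006 m and angle between board's own z axis and vertical below 0.1 rad and velocity of joint carriage between -0.005 and 0.005 m/s and value of joint start_button below 0.0015 m and linear speed of board below 0.02 m/s); the robot touches nothing.
It fails at once if the start button is pressed (more than 3 mm) while the carriage is not at mid position or beyond (value of joint start_button above 0.003 m and value of joint carriage below 0.042 m).
It fails at once if the board is lifted or knocked out of its nest (more than 12 mm) (distance between board and nest above 0.012 m).
It fails at once if the robot touches the board (contact force between the arm and board above 0.5 N).
It fails at once if the robot touches the stop pin (contact force between the arm and stop_pin above 0.5 N).
It fails at once if a bystander is moved more than 20 mm (distance of any of tip_cleaner, tape_roll, meter, pliers from where it was at the start of the episode above 0.02 m).
It also fails if it takes over 45 s, if anything falls off the work surface, if the arm or the gripper's body presses on something with over 40 N, if the wrist force passes 120 N, or if a joint passes its speed limit or range.

## Working session

There is one attempt and no reset: what is moved stays moved. The work goes in short steps, Python scripts to look and compute and a tool call to move; the robot and the scene stay as the last step left them, time stands still between calls to the robot, and variables do not carry over. Pictures are saved under pics/ and viewed, at most 10 in all, crops included, and the job is handed in when it is done.

Besides the shell and the picture viewer there is one more tool, called after ">>>" as name(argument=value, ...), one argument or row to a line, values as JSON. carry_out: Moves the arm, as the interface text tells. Its arguments: {"type":"object","properties":{"rows":{"type":"array","items":{"type":"array","items":{"type":"array","items":{"type":"number"}}}},"grip":{"type":"number"},"grip_force":{"type":"number"}},"required":["rows"]}

```bash
mkdir -p pics; cat > h.py <<'E'
import numpy as np, cv2
from workcell import bot
def ray(f,p):
    K,T=np.array(f["K"]),np.array(f["pose"]); d=T[:3,:3]@np.linalg.solve(K,[p[0],p[1],1]); return T[:3,3],d/np.linalg.norm(d)
def atz(f,p,z):
    o,d=ray(f,p); return o+d*(z-o[2])/d[2]
def tri(fs,ps):
    A=0;b=0
    for f,p in zip(fs,ps):
        o,d=ray(f,p); M=np.eye(3)-np.outer(d,d); A=A+M;b=b+M@o
    return np.linalg.solve(A,b)
def proj(f,X):
    T=np.linalg.inv(np.array(f["pose"])); c=T[:3,:3]@X+T[:3,3]; u=np.array(f["K"])@c; return u[:2]/u[2]
def save(f,n): cv2.imwrite("pics/"+n,f["pixels"][:,:,::-1])
E
python3 - <<'E'
from h import *
np.set_printoptions(precision=4,suppress=True)
fs=[bot.grab_frame(n) for n in("top","side")]
save(fs[0],"top0.png");save(fs[1],"side0.png")
for l in["fixture","push_face","nest","board","stop_pin","control_box","start_button_top","tip_cleaner","tape_roll","meter","pliers"]:
    r=[bot.spot_point(f,l) for f in fs]
    print(l,[[(np.round(q["position"],1).tolist(),round(q["conf"],2)) for q in x[:2]] for x in r], tri(fs,[x[0]["position"] for x in r]) if all(r) else [atz(f,x[0]["position"],0) for f,x in zip(fs,r) if x])
s=bot.observe();print({k:np.round(v,3) for k,v in s.items()})
E
```

```text
fixture [[([230.7, 153.8], 0.78)], [([262.7, 182.0], 0.64), ([270.1, 183.0], 0.61)]] [0.6162 0.131  0.0218]
push_face [[([242.7, 184.8], 0.95)], [([254.0, 187.2], 0.61)]] [0.5183 0.0805 0.0595]
nest [[([235.6, 170.1], 0.97), ([169.3, 203.4], 0.47)], [([263.6, 186.3], 0.67)]] [0.5777 0.1034 0.0261]
board [[([236.4, 168.1], 0.72), ([237.1, 168.9], 0.69)], [([264.2, 182.8], 0.49)]] [0.5798 0.1007 0.046 ]
stop_pin [[([224.8, 129.7], 0.48)], [([279.4, 173.4], 0.57)]] [0.7086 0.1485 0.0223]
control_box [[], [([211.2, 175.2], 0.59)]] [array([0.4534, 0.3289, 0.    ])]
start_button_top [[([167.6, 205.5], 0.6)], [([207.5, 164.8], 0.42)]] [0.4392 0.3257 0.064 ]
tip_cleaner [[([327.2, 200.1], 0.62)], [([286.5, 235.4], 0.84)]] [ 0.4789 -0.2042  0.0192]
tape_roll [[([115.1, 239.0], 0.82), ([325.4, 200.0], 0.72)], [([168.4, 163.3], 0.57)]] [0.3292 0.5066 0.009 ]
meter [[([386.2, 237.1], 0.69)], [([288.3, 283.4], 0.94)]] [ 0.3524 -0.3995  0.0046]
pliers [[([174.6, 139.7], 0.77)], [([253.1, 163.6], 0.48)]] [ 0.6805  0.3246 -0.013 ]
{'clock': np.float64(1.2), 'qpos': array([-1.294,  0.521, -0.036,  1.599,  0.021,  1.021, -0.113]), 'qd': array([-0.001,  0.002, -0.001,  0.   ,  0.002, -0.001,  0.   ]), 'joint_efforts': array([ -0.003, -92.682,   1.976, -37.026,   0.018,   0.002,   0.   ]), 'position': array([0.212, 0.588, 0.231]), 'tool_rot': array([3.142, 0.   , 2.795]), 'force': array([ 0.257, -0.604, -0.398]), 'moment': array([-0.026,  0.011,  0.032]), 'finger_force': np.float64(0.0), 'grip_width': np.float64(0.085)}
```

View pics/top0.png

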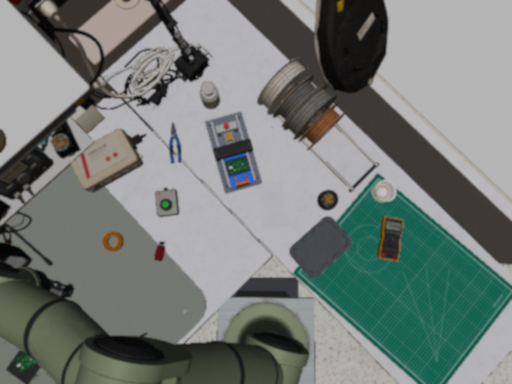

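View pics/side0.png

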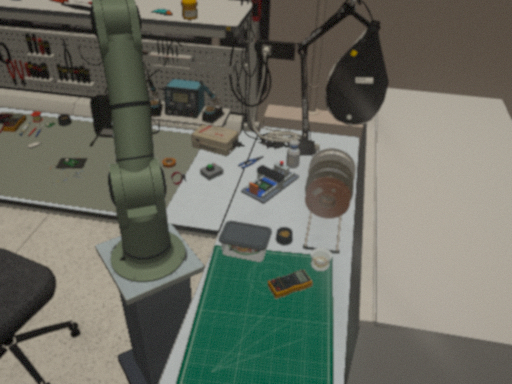

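```bash
python3 - <<'E'
from h import *
np.set_printoptions(precision=4,suppress=True)
f=bot.grab_frame("top"); s=bot.grab_frame("side")
for l in ["fixture","push_face","control_box","start_button_top","board"]:
  for n,g in(("top",f),("side",s)):
    r=bot.regions_of(g,l)
    if not r: print(l,n,None);continue
    m=r[0]["region"].astype(np.uint8); c,wh,a=rect=cv2.minAreaRect(cv2.findNonZero(m))
    z={"fixture":.018,"push_face":.075,"control_box":.032,"start_button_top":.054,"board":.042}[l]
    print(l,n,round(r[0]["conf"],2),m.sum(),np.round(r[0]["position"],1))
    if n=="top":
        w=np.array([atz(g,p,z)[:2] for p in cv2.boxPoints(rect)]); e=w[1]-w[0],w[2]-w[1]
        print(w.tolist(),"ctr",w.mean(0),[ (np.linalg.norm(q),np.arctan2(q[1],q[0])) for q in e])
img=f["pixels"][:,:,::-1]
a=cv2.resize(img[100:220,150:270],(590,590),interpolation=cv2.INTER_CUBIC)
cv2.imwrite("pics/topc.png",a)
b=cv2.resize(s["pixels"][145:210,190:310,::-1],(800,433),interpolation=cv2.INTER_CUBIC); cv2.imwrite("pics/sidec.png",b)
E
```

```text
fixture top 0.85 2586 [229.9 151.9]
[[0.739342324453764, 0.22099321259491111], [0.7791721642229053, 0.09287723172682012], [0.5284253938673109, 0.01950638857808619], [0.49055010798138365, 0.14495872233164317]] ctr [0.6344 0.1196] [(np.float64(0.13416452843366805), np.float64(-1.2693798703701313)), (np.float64(0.2612608341640922), np.float64(-2.856930011015288))]
fixture side 0.7 1242 [270.1 179.9]
push_face top 0.86 663 [234.8 172.3]
[[0.6740333459385146, 0.17479997481337442], [0.6975878597671481, 0.09931752766872018], [0.5175093769747618, 0.045610691972443336], [0.49482730724872925, 0.11991479630895549]] ctr [0.596  0.1099] [(np.float64(0.07907221350543317), np.float64(-1.2683188652906745)), (np.float64(0.18791669474880252), np.float64(-2.85175015140564))]
push_face side 0.77 231 [260.4 185.9]
control_box top 0.98 584 [166.2 204.3]
[[0.50318618339947, 0.3714632622223366], [0.5042779405880679, 0.2984034828662054], [0.41110521167917924, 0.294764851685283], [0.4100593113575864, 0.36716513298829717]] ctr [0.4572 0.3329] [(np.float64(0.07306793615071822), np.float64(-1.5558540980511557)),
[... 221 characters left out ...]
87734526043487], [0.44657911396681993, 0.3200989587281357], [0.4300156817886426, 0.33565349520021914]] ctr [0.4472 0.3372] [(np.float64(0.022760683683950386), np.float64(-0.7520604945399577)), (np.float64(0.025768920121138024), np.float64(-2.3310073908280784))]
start_button_top side 0.58 234 [259.5 185.3]
board top 0.64 223 [237.7 166.7]
[[0.5914282256182583, 0.1390188605537686], [0.6077643015981549, 0.07889193130201401], [0.567994370353448, 0.06840524596050718], [0.5517923709632993, 0.12832231992658522]] ctr [0.5797 0.1037] [(np.float64(0.0623066208333148), np.float64(-1.3055070415531214)), (np.float64(0.041129283979428624), np.float64(-2.8837771877705274))]
board side 0.46 50 [262.6 185.6]
```

View pics/topc.png

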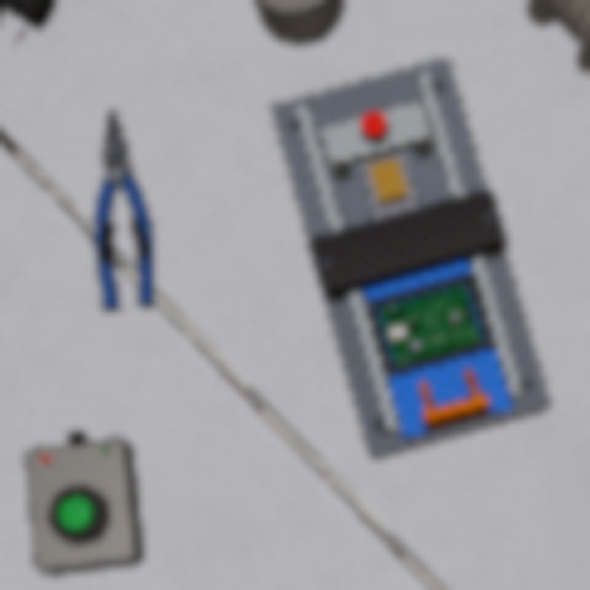

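View pics/sidec.png

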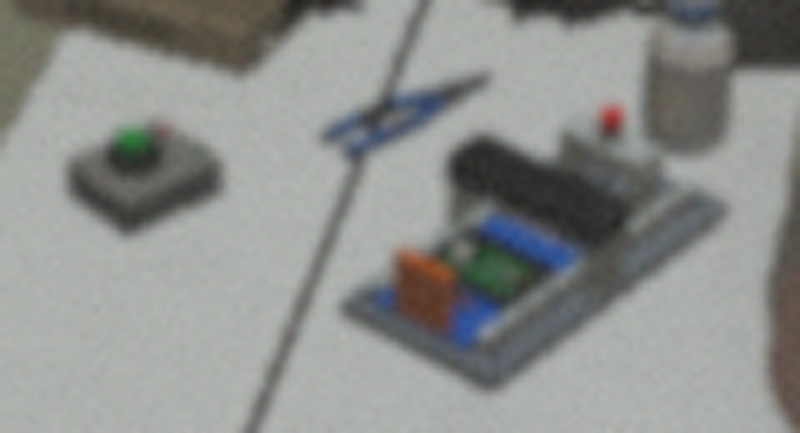

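```bash
cat >> h.py <<'E'
from scipy.spatial.transform import Rotation as Ro
F=np.array([.634,.119,0]);yw=.285
def fx(x,y,z): c,s=np.cos(yw),np.sin(yw); return F+np.array([c*x-s*y,s*x+c*y,z])
def shift(X,yaw=None):
    s=bot.observe(); R=Ro.from_euler("xyz",s["tool_rot"]).as_matrix(); d=R.T@(np.array(X)-s["position"])
    R2=Ro.from_euler("xyz",[np.pi,0,yaw if yaw is not None else s["tool_rot"][2]]).as_matrix(); rv=Ro.from_matrix(R.T@R2).as_rotvec(degrees=True)
    print(s["clock"],"pos",np.round(s["position"],4),np.round(s["tool_rot"],3),"shift mm",np.round(d*1000,1),"rot",np.round(rv,2),"F",np.round(s["force"],1),"q",np.round(s["qpos"],2))
E
python3 - <<'E'
from h import *
np.set_printoptions(precision=4,suppress=True)
f=bot.grab_frame("top");s=bot.grab_frame("side")
def blob(g,lo,hi,win):
    hsv=cv2.cvtColor(g["pixels"],cv2.COLOR_RGB2HSV); m=cv2.inRange(hsv,lo,hi); k=np.zeros_like(m); k[win[1]:win[3],win[0]:win[2]]=1; M=cv2.moments(m*k,True); return (M["m10"]/M["m00"],M["m01"]/M["m00"]),M["m00"]
g=[blob(f,(50,130,60),(75,255,255),(155,195,180,215)),blob(s,(50,100,40),(80,255,255),(200,155,220,175))]
print("button",g,[atz(c,p[0],.054) for c,p in zip((f,s),g)],tri((f,s),[p[0] for p in g]))
o=[blob(f,(3,150,90),(16,255,255),(232,170,255,192)),blob(s,(3,120,60),(16,255,255),(240,175,265,200))]
print("plate",o,atz(f,o[0][0],.07),tri((f,s),[p[0] for p in o]),"exp",fx(-.12,0,.05))
print("pin",[proj(c,fx(.075,0,.091)) for c in(f,s)],"face",[proj(c,fx(-.125,0,.05)) for c in(f,s)])
shift(fx(-.165,0,.231),.285-np.pi)
E
```

```text
button [((165.0, 204.0), 45.0), ((209.36363636363637, 165.9090909090909), 11.0)] [array([0.448 , 0.3348, 0.054 ]), array([0.446 , 0.3285, 0.054 ])] [0.449  0.3356 0.0489]
plate [((242.23333333333332, 183.2), 30.0), ((253.49122807017545, 187.50877192982455), 57.0)] [0.5179 0.0841 0.07  ] [0.5216 0.0837 0.055 ] exp [0.5188 0.0853 0.05  ]
pin [array([225.9547, 124.9497]), array([280.8605, 161.7512])] face [array([242.418 , 185.2685]), array([251.6048, 189.0521])]
1.9 pos [0.2124 0.5878 0.2313] [ 3.142 -0.     2.795] shift mm [-422.7 -395.     0.3] rot [  0.   -0.  -36.2] F [-0.1  0.1  0.4] q [-1.29  0.52 -0.04  1.6   0.02  1.02 -0.11]
```

>>> carry_out(
  rows=[
    [[-0.028,-0.026,0,-3],[-0.056,-0.052,0,-6],[-0.084,-0.078,0,-9],[-0.112,-0.104,0,-12],[-0.14,-0.13,0,-15],[-0.168,-0.156,0,-18],[-0.196,-0.182,0,-21],[-0.224,-0.208,0,-24],[-0.252,-0.234,0,-27],[-0.28,-0.26,0,-30],[-0.308,-0.286,0,-33],[-0.336,-0.312,0,-36.2]],
  ],
  grip=0,
  grip_force=40,
)

```text
clock: 2.9
position: [0.423, 0.1784, 0.2316]
tool_rot: [3.141, 0.001, -2.854]
force: [1.5, -0.1, 0.1]
grip_width: -0.0
finger_force: 0.0
```

```bash
python3 -c "
from h import *
shift(fx(-.165,0,.231),.285-np.pi)"
```

```text
2.9 pos [0.423  0.1784 0.2316] [ 3.141e+00  1.000e-03 -2.854e+00] shift mm [ -20.5 -116.4    0.6] rot [0.01 0.04 0.15] F [ 1.5 -0.1  0.1] q [-0.5   0.26 -0.03  2.02  0.01  0.86  1.32]
```

>>> carry_out(
  rows=[
    [[-0.006,-0.036,0,0],[-0.013,-0.076,0,0],[-0.02,-0.117,0,0],[-0.02,-0.117,0.03,0],[-0.02,-0.117,0.06,0],[-0.02,-0.117,0.09,0],[-0.02,-0.117,0.12,0],[-0.02,-0.117,0.145,0],[-0.02,-0.117,0.165,0],[-0.02,-0.117,0.18,0],[-0.02,-0.117,0.187,0],[-0.02,-0.117,0.187,0]],
  ],
)

```text
clock: 3.9
position: [0.4738, 0.0733, 0.0432]
tool_rot: [3.142, -0.002, -2.857]
force: [-0.0, 0.3, 0.3]
grip_width: -0.0001
finger_force: 0.0
```

```bash
python3 -c "
from h import *
shift(fx(-.136,0,.044),.285-np.pi)
f=bot.grab_frame('top');s=bot.grab_frame('side')
a=cv2.resize(f['pixels'][140:230,190:310,::-1],(640,480),interpolation=cv2.INTER_CUBIC)
b=cv2.resize(s['pixels'][140:230,190:310,::-1],(640,480),interpolation=cv2.INTER_CUBIC)
cv2.imwrite('pics/pre.png',cv2.resize(np.hstack([a,b]),(800,300)))"
```

```text
3.9 pos [0.4738 0.0733 0.0432] [ 3.142e+00 -2.000e-03 -2.857e+00] shift mm [-30.5  -1.2  -0.8] rot [ 0.   -0.12  0.  ] F [-0.   0.3  0.3] q [-0.29  0.61  0.01  2.11 -0.02  0.43  1.59]
```

View pics/pre.png

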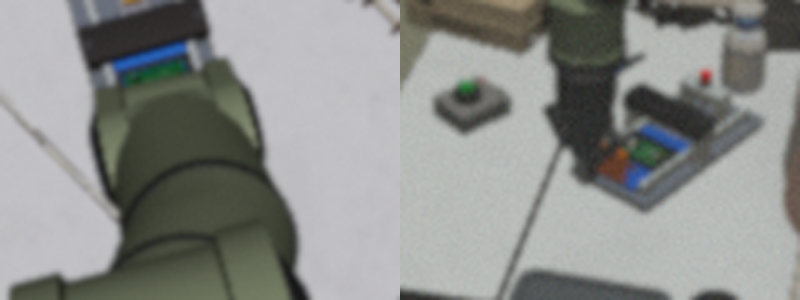

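>>> carry_out(
  rows=[
    [[-0.012,-0.001,0,0],[-0.022,-0.001,0,0],[-0.03,-0.001,0,0],[-0.036,-0.001,0,0],[-0.042,-0.001,0,0],[-0.048,-0.001,0,0],[-0.054,-0.001,0,0],[-0.06,-0.001,0,0],[-0.066,-0.001,0,0],[-0.072,-0.001,0,0],[-0.075,-0.001,0,0],[-0.075,-0.001,0,0]],
  ],
)

```text
clock: 5.0
position: [0.5472, 0.0939, 0.0446]
tool_rot: [3.142, 0.0, -2.856]
force: [0.3, 0.1, 0.4]
grip_width: -0.0
finger_force: 0.0
```

```bash
python3 -c "
from h import *
shift(fx(-.136+.056,0,.044),.285-np.pi)
f=bot.grab_frame('top');s=bot.grab_frame('side')
a=cv2.resize(f['pixels'][110:200,190:310,::-1],(640,480),interpolation=cv2.INTER_CUBIC)
b=cv2.resize(s['pixels'][140:230,190:310,::-1],(640,480),interpolation=cv2.INTER_CUBIC)
cv2.imwrite('pics/p2.png',cv2.resize(np.hstack([a,b]),(800,300)))
for n,g in(('t',f),('s',s)):
  for l in('board','nest','push_face'):
    r=bot.spot_point(g,l); print(n,l,[(np.round(q['position'],1),round(q['conf'],2)) for q in r[:2]], [proj(g,fx(x,0,z)).round(1) for x,z in(([-.055,.030],[-.010,.03],[.005,.03]) if l!='push_face' else ([-.125,.05],[-.08,.05],[-.065,.05]))])"
```

```text
5.0 pos [0.5472 0.0939 0.0446] [ 3.142  0.    -2.856] shift mm [-10.4  -0.3   0.6] rot [0.   0.03 0.01] F [0.3 0.1 0.4] q [-0.29  0.68  0.02  1.92 -0.02  0.54  1.6 ]
t board [] [array([237.1, 166.3]), array([233.6, 153.6]), array([232.4, 149.4])]
t nest [] [array([237.1, 166.3]), array([233.6, 153.6]), array([232.4, 149.4])]
t push_face [] [array([242.4, 185.3]), array([238.8, 172.3]), array([237.6, 168. ])]
s board [(array([261.2, 182.2]), 0.58), (array([268.5, 179.3]), 0.42)] [array([262. , 185.6]), array([268.4, 181.2]), array([270.5, 179.7])]
s nest [(array([269.2, 180.9]), 0.42)] [array([262. , 185.6]), array([268.4, 181.2]), array([270.5, 179.7])]
s push_face [(array([261.5, 182.4]), 0.48)] [array([251.6, 189.1]), array([258.4, 184.4]), array([260.6, 182.9])]
```

View pics/p2.png

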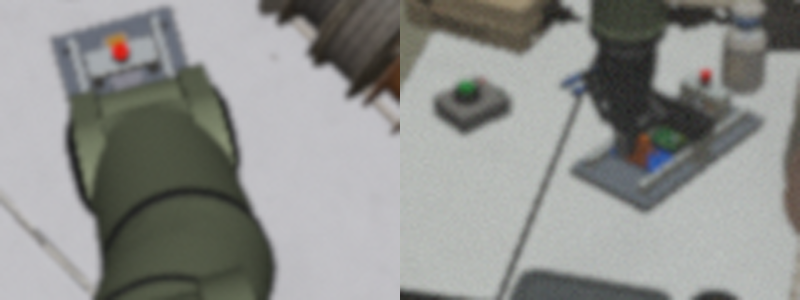

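>>> carry_out(
  rows=[
    [[-0.002,0,0,0],[-0.004,0,0,0],[-0.006,0,0,0],[-0.007,0,0,0],[-0.007,0,0,0]],
  ],
)

```text
clock: 5.82
position: [0.5527, 0.0954, 0.0442]
tool_rot: [3.142, -0.002, -2.857]
force: [-7.0, -1.3, 6.5]
grip_width: -0.0
finger_force: 3.4
```

>>> carry_out(
  rows=[
    [[-0.002,0,0,0],[-0.003,0,0,0],[-0.004,0,0,0],[-0.0045,0,0,0],[-0.0045,0,0,0]],
  ],
)

```text
clock: 6.23
position: [0.5569, 0.0966, 0.0442]
tool_rot: [3.142, -0.002, -2.857]
force: [-7.5, -1.3, 5.8]
grip_width: 0.0001
finger_force: 3.6
```

>>> carry_out(
  rows=[
    [[0.01,0,0,0],[0.03,0,0,0],[0.055,0,0,0],[0.07,0,0,0],[0.07,0,0,0],[0.07,0,-0.03,0],[0.07,0,-0.065,0],[0.07,0,-0.1,0],[0.07,0,-0.1,0]],
  ],
)

```text
clock: 6.98
position: [0.4937, 0.0778, 0.1499]
tool_rot: [-3.141, 0.008, -2.857]
force: [1.7, 1.0, 0.8]
grip_width: 0.0001
finger_force: 0.0
```

```bash
python3 -c "
from h import *
shift([.4475,.334,.144])
f=bot.grab_frame('top');s=bot.grab_frame('side')
a=cv2.resize(f['pixels'][110:200,190:310,::-1],(640,480),interpolation=cv2.INTER_CUBIC)
b=cv2.resize(s['pixels'][140:230,190:310,::-1],(640,480),interpolation=cv2.INTER_CUBIC)
cv2.imwrite('pics/p3.png',cv2.resize(np.hstack([a,b]),(800,300)))
hsv=cv2.cvtColor(s['pixels'],cv2.COLOR_RGB2HSV); m=cv2.inRange(hsv,(3,120,60),(16,255,255)); k=np.zeros_like(m); k[170:200,240:275]=1; M=cv2.moments(m*k,True); print(M['m10']/M['m00'],M['m01']/M['m00'],M['m00'],[proj(s,fx(x,0,.05)).round(1) for x in(-.125,-.08,-.07)])
print('pin cap',[proj(s,fx(.075,0,z)).round(1) for z in(.085,.097)]); m=cv2.inRange(hsv,(0,150,90),(8,255,255))|cv2.inRange(hsv,(172,150,90),(180,255,255)); k[:]=0;k[150:175,270:292]=1; print(np.argwhere(m*k).mean(0))
"
```

```text
6.9833 pos [0.4937 0.0778 0.1499] [-3.141  0.008 -2.857] shift mm [-27.5 258.9   6.1] rot [-0.01  0.46 -0.  ] F [1.7 1.  0.8] q [-0.29  0.44  0.02  2.01 -0.02  0.69  1.6 ]
260.078125 182.859375 64.0 [array([251.6, 189.1]), array([258.4, 184.4]), array([259.9, 183.4])]
pin cap [array([280.8, 162.9]), array([280.9, 160.6])]
[162.5 281. ]
```

View pics/p3.png

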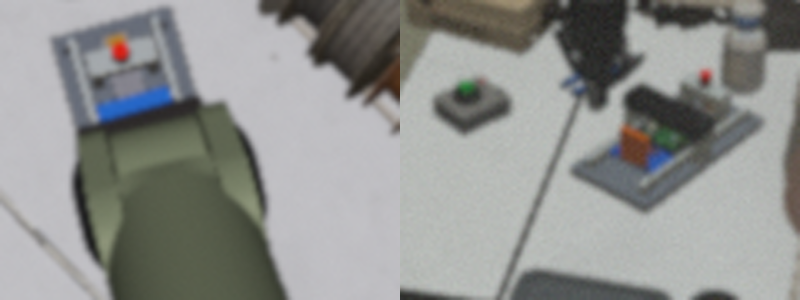

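>>> carry_out(
  rows=[
    [[-0.003,0.03,0,0],[-0.007,0.065,0,0],[-0.011,0.1,0,0],[-0.015,0.135,0,0],[-0.019,0.17,0,0],[-0.023,0.205,0,0],[-0.026,0.24,0,0],[-0.0275,0.259,0,0],[-0.0275,0.259,0.03,0],[-0.0275,0.259,0.06,0],[-0.0275,0.259,0.075,0],[-0.0275,0.259,0.075,0]],
  ],
)

```text
clock: 8.08
position: [0.4423, 0.3323, 0.0652]
tool_rot: [-3.139, -0.006, -2.856]
force: [-0.5, -0.7, -0.4]
grip_width: 0.0002
finger_force: 0.0
```

```bash
python3 -c "
from h import *
shift([.4475,.334,.054])
s=bot.grab_frame('side')
cv2.imwrite('pics/p4.png',cv2.resize(s['pixels'][135:195,170:250,::-1],(640,480),interpolation=cv2.INTER_CUBIC))"
```

```text
8.0833 pos [0.4423 0.3323 0.0652] [-3.139 -0.006 -2.856] shift mm [-5.5  0.2 11.2] rot [-0.15 -0.33  0.  ] F [-0.5 -0.7 -0.4] q [-0.75  0.65  0.    1.91 -0.    0.59  1.11]
```

View pics/p4.png

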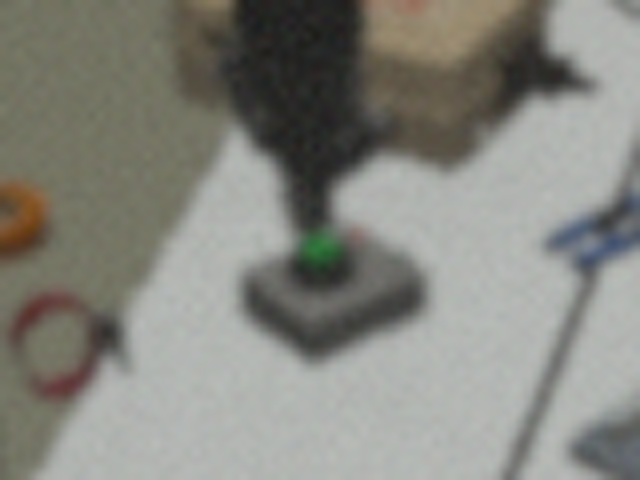

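>>> carry_out(
  rows=[
    [[-0.004,0,0.003,0],[-0.004,0,0.006,0],[-0.004,0,0.009,0],[-0.004,0,0.011,0],[-0.004,0,0.013,0],[-0.004,0,0.015,0],[-0.004,0,0.015,0],[-0.004,0,0.015,0]],
  ],
)

```text
clock: 8.8
position: [0.448, 0.3346, 0.0543]
tool_rot: [3.142, -0.0, -2.857]
force: [-0.2, 0.3, -0.0]
grip_width: 0.0
finger_force: 0.0
```

>>> carry_out(
  rows=[
    [[0,0,0.002,0],[0,0,0.004,0],[0,0,0.0055,0],[0,0,0.0055,0],[0,0,0.0055,0]],
  ],
)

```text
clock: 9.22
position: [0.4481, 0.3346, 0.0488]
tool_rot: [3.142, 0.0, -2.857]
force: [-0.7, -0.1, 4.8]
grip_width: 0.0003
finger_force: 2.2
```

>>> carry_out(
  rows=[
    [[0,0,0.001,0],[0,0,0.001,0],[0,0,0.001,0]],
  ],
)

```text
clock: 9.47
position: [0.4481, 0.3346, 0.0481]
tool_rot: [3.141, 0.0, -2.857]
force: [-0.4, -1.0, 8.0]
grip_width: -0.0002
finger_force: 4.1
```

>>> carry_out(
  rows=[
    [[0,0,-0.01,0],[0,0,-0.03,0],[0,0,-0.06,0],[0,0,-0.09,0],[0,0,-0.12,0],[0,0,-0.12,0],[0,0,-0.12,0],[0,0,-0.12,0]],
  ],
)

```text
clock: 10.13
position: [0.4477, 0.3344, 0.1678]
tool_rot: [-3.141, -0.0, -2.857]
force: [0.1, -0.4, -0.3]
grip_width: -0.0001
finger_force: 0.0
```

```bash
python3 -c "
from h import *
shift([.4475,.334,.054])
f=bot.grab_frame('top');s=bot.grab_frame('side')
a=cv2.resize(f['pixels'][110:200,190:310,::-1],(640,480),interpolation=cv2.INTER_CUBIC)
b=cv2.resize(s['pixels'][140:230,190:310,::-1],(640,480),interpolation=cv2.INTER_CUBIC)
cv2.imwrite('pics/p5.png',cv2.resize(np.hstack([a,b]),(800,300)))"
```

```text
10.1333 pos [0.4477 0.3344 0.1678] [-3.141 -0.    -2.857] shift mm [  0.3  -0.3 113.8] rot [-0.01 -0.02  0.  ] F [ 0.1 -0.4 -0.3] q [-0.76  0.5   0.01  1.84 -0.01  0.81  1.12]
```

View pics/p5.png

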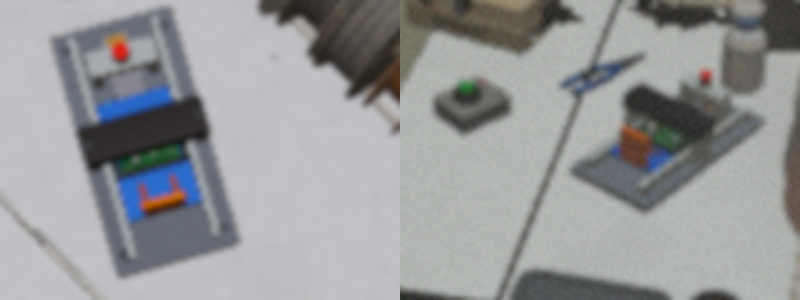

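The carriage sits latched with the board in its nest under the head. The button bottomed out at 8 N and has come back up.

```bash
python3 -c "
from workcell import bot
print(bot.job_done())"
```

```text
the job is handed in; nothing more can be done
None
```

The job is handed in, though the hand-in call gave no verdict: the carriage was pushed in to about 55 mm and let go, and in the camera images it rests latched at about 44 mm with the board in its nest; the start button was then pressed fully down and released, and the arm is clear.

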